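Set the stock tags on the parts-bin rack

ROBOT

A 7-joint arm with a two-finger parallel gripper is mounted at the origin on a cart in front of the work surface, level with it; the furniture and walls round the work are solid. World frame = base frame: x ahead of the robot, y to its left, z up, the work surface at z = 0. Lengths are in m, angles in degrees, forces in N, time in s.
With the tool pointing down it reaches from about 0.425 to 0.875 m from the base axis. Payload 4.7 kg.
Tool frame: the origin (TCP) lies at the very end of the fingers, on their centre line; the grasp point (between the pads) lies 19 mm behind it; z points along the fingers, x is the direction in which the jaws open and shut, and the axes are right-handed (so a half turn about z gives the same grasp; the last joint's range is limited). The gripper opens to 87 mm and grips with 3 to 60 N. Pads are 19 mm wide; open, the fingers measure 117 mm over their backs; the gripper's body (75 mm by 190 mm) begins 51 mm behind the grasp point.
Start: joints at [73.574, 18.392, -4.016, 83.108, 1.295, 78.541, -3.26], TCP at [0.193, -0.621, 0.223] pointing down, gripper open.
Joint ranges: [-163.93, 163.93], [-17.29, 119.83], [-79.2, 71.16], [3.27, 140.29], [-89.18, 269.18], [5.43, 117.66], [-154.24, 154.24]. Speed limits (degrees/s): [147.25, 147.25, 180, 180, 180, 180, 180].

INTERFACE

Orientations are given as [roll, pitch, yaw] about the fixed x, y, z axes, in that order (R = Rz(yaw) Ry(pitch) Rx(roll)).
In Python, from cell import get_obs, viewer, env gives the robot as it stands.
- The arm moves only by the tool jog_arm, never from a script. Its argument "moves" is a list of rows, each a list of 7 numbers: the finger opening in cm, from 0 to 8.7, then the shift along the tool's x, y, z in cm, then the turn, a rotation vector about the tool's x, y, z in rad. In form: [[hand, x, y, z, rx, ry, rz], ...]. A call has 1 to 12 rows; each row is the pose to reach, as a shift and turn from the pose measured when the call began, along the tool's axes at that moment; what a row does not reach only later rows make up. A row lasts 1/12 s, in which the tool goes at most 41.7 mm and 7.16 degrees, less where a joint would pass 70% of its speed; a pose out of reach is approached as far as the arm can. A call with a gripper value outside its range is refused whole. The fingers move at their own pace and stop on an object; "squeeze" is the grip in N (left out, the last holds). Time passes only in rows, so rows that repeat a pose let the fingers close. It gives the time, the measured TCP pose, the force and the opening at its end, in the units of the state.
- get_obs(): the state, without advancing time (a new reading comes with each control period).
- viewer.read_camera(name): name is "side" or "top"; returns the picture (400x640x3 uint8, red, green, blue); there is no depth.
- viewer.camera_params(name): a dict with "fx", "fy", "cx", "cy" (pixels), "extrinsics" (4x4, takes a point from camera to world coordinates). Camera axes: x right, y up, looking along -z (the intrinsics and any distortion apply to the point x, -y, -z); pixel columns grow to the right and rows downward; lengths in m; the calibration is good to about 2 mm. A picture is of the moment at which its call begins. camera_params takes no time and is no camera call.
- env.sign_off(): hands the job in, once; it reports no verdict.
The state is a dict: "time_s": time; "qpos": joint angles; "joint_velocities": joint speeds; "effort": joint torques, N m; "tool_pos": TCP position; "tool_rot": TCP orientation; "force": force on the tool from outside, world axes, zero at the start; "wrist_torque": the same for the moment, N m; "grip_width": finger opening in m.
Only numpy, scipy, OpenCV 4.12 (cv2) and the standard library are available. Lean on these libraries where they do the work, as an engineer would, in place of code of your own. Each camera call takes 0.05 s, during which the arm holds its last target. There are 200 camera calls.

TASK

Bring the flip tags on the parts-bin rack up to date: the tag in front of each full bin must lie back toward its bin with its round disc on top, and the tag of each bin that is empty or nearly empty must lie forward with its straight bar on top. Push each wrong tag over gently with the fingertips; do not grip or force a tag, and leave the bins and everything lying around the rack where they are.

Things in the scene. Friction and masses are not known exactly. Their poses are not given: they have to be found in the camera images.
- rack: plywood bin rack fixed to the table, 436 mm wide. Origin on the table under the middle of its tag rail, a batten along its front (22 mm thick, top 30 mm above the table); x points back to the bins, y along the rail to the left. Five places 82 mm apart, each with a tag on the rail and a bin behind it. Back edge: 162 mm behind the rail, 50 mm high.
- tag_a: one flip tag: a steel bracket on the rail with a leaf (leaf_a) on a hinge pin. Origin on the rail's top, 14 mm under the pin's middle; axes as the rack's. It may stand at any of the five places and belongs to the bin straight behind it. The pin is 44 mm above the table, between ears 70 mm apart that reach 51 mm above the table. Leaf: aluminium sheet 58 mm wide, 2 mm thick, 56 mm long, about 32 g.
- leaf_a (a joint): angle of tag_a's leaf about the pin. 0 = lies forward (toward the robot), face with the dark straight bar up; 0.8 = upright; 1.6 = lies back toward the bin, face with the dark round disc up. It swings freely and once past upright falls on by itself. At both ends its free edge is 40 mm in front of or behind the pin and 83 mm above the table (100 mm when upright), with open space under it.
- tag_b: one flip tag: a steel bracket on the rail with a leaf (leaf_b) on a hinge pin. Origin on the rail's top, 14 mm under the pin's middle; axes as the rack's. It may stand at any of the five places and belongs to the bin straight behind it. The pin is 44 mm above the table, between ears 70 mm apart that reach 51 mm above the table. Leaf: aluminium sheet 58 mm wide, 2 mm thick, 56 mm long, about 32 g.
- leaf_b (a joint): angle of tag_b's leaf about the pin. 0 = lies forward (toward the robot), face with the dark straight bar up; 0.8 = upright; 1.6 = lies back toward the bin, face with the dark round disc up. It swings freely and once past upright falls on by itself. At both ends its free edge is 40 mm in front of or behind the pin and 83 mm above the table (100 mm when upright), with open space under it.
- tag_c: one flip tag: a steel bracket on the rail with a leaf (leaf_c) on a hinge pin. Origin on the rail's top, 14 mm under the pin's middle; axes as the rack's. It may stand at any of the five places and belongs to the bin straight behind it. The pin is 44 mm above the table, between ears 70 mm apart that reach 51 mm above the table. Leaf: aluminium sheet 58 mm wide, 2 mm thick, 56 mm long, about 32 g.
- leaf_c (a joint): angle of tag_c's leaf about the pin. 0 = lies forward (toward the robot), face with the dark straight bar up; 0.8 = upright; 1.6 = lies back toward the bin, face with the dark round disc up. It swings freely and once past upright falls on by itself. At both ends its free edge is 40 mm in front of or behind the pin and 83 mm above the table (100 mm when upright), with open space under it.
- tag_d: one flip tag: a steel bracket on the rail with a leaf (leaf_d) on a hinge pin. Origin on the rail's top, 14 mm under the pin's middle; axes as the rack's. It may stand at any of the five places and belongs to the bin straight behind it. The pin is 44 mm above the table, between ears 70 mm apart that reach 51 mm above the table. Leaf: aluminium sheet 58 mm wide, 2 mm thick, 56 mm long, about 32 g.
- leaf_d (a joint): angle of tag_d's leaf about the pin. 0 = lies forward (toward the robot), face with the dark straight bar up; 0.8 = upright; 1.6 = lies back toward the bin, face with the dark round disc up. It swings freely and once past upright falls on by itself. At both ends its free edge is 40 mm in front of or behind the pin and 83 mm above the table (100 mm when upright), with open space under it.
- tag_e: one flip tag: a steel bracket on the rail with a leaf (leaf_e) on a hinge pin. Origin on the rail's top, 14 mm under the pin's middle; axes as the rack's. It may stand at any of the five places and belongs to the bin straight behind it. The pin is 44 mm above the table, between ears 70 mm apart that reach 51 mm above the table. Leaf: aluminium sheet 58 mm wide, 2 mm thick, 56 mm long, about 32 g.
- leaf_e (a joint): angle of tag_e's leaf about the pin. 0 = lies forward (toward the robot), face with the dark straight bar up; 0.8 = upright; 1.6 = lies back toward the bin, face with the dark round disc up. It swings freely and once past upright falls on by itself. At both ends its free edge is 40 mm in front of or behind the pin and 83 mm above the table (100 mm when upright), with open space under it.
- bin_bolts_lip (a point): a loose grey open parts bin, 96 mm deep, 72 mm wide, 36 mm high, standing in one of the rack's places; FULL: heaped with hex bolts. The point is the middle of the top of its front wall, 46 mm above the table and about 52 mm straight behind the origin of the tag it belongs to; heaped contents reach at most 50 mm above the table. Which place it stands at varies.
- bin_pins_lip (a point): a loose grey open parts bin, 96 mm deep, 72 mm wide, 36 mm high, standing in one of the rack's places; FULL: heaped with short wooden dowel pins. The point is the middle of the top of its front wall, 46 mm above the table and about 52 mm straight behind the origin of the tag it belongs to; heaped contents reach at most 50 mm above the table. Which place it stands at varies.
- bin_nuts_lip (a point): a loose grey open parts bin, 96 mm deep, 72 mm wide, 36 mm high, standing in one of the rack's places; FULL: heaped with hex nuts. The point is the middle of the top of its front wall, 46 mm above the table and about 52 mm straight behind the origin of the tag it belongs to; heaped contents reach at most 50 mm above the table. Which place it stands at varies.
- bin_low_lip (a point): a loose grey open parts bin, 96 mm deep, 72 mm wide, 36 mm high, standing in one of the rack's places; NOT full: a single hex bolt left in it. The point is the middle of the top of its front wall, 46 mm above the table and about 52 mm straight behind the origin of the tag it belongs to; heaped contents reach at most 50 mm above the table. Which place it stands at varies.
- bin_empty_lip (a point): a loose grey open parts bin, 96 mm deep, 72 mm wide, 36 mm high, standing in one of the rack's places; NOT full: empty. The point is the middle of the top of its front wall, 46 mm above the table and about 52 mm straight behind the origin of the tag it belongs to; heaped contents reach at most 50 mm above the table. Which place it stands at varies.
- carpenter_pencil: flat red carpenter's pencil, 14x153x8 mm, lying lengthwise in the trough between the tag rail and the bins; origin under its middle. To be left alone.
- spare_bolt: a loose hex bolt, 20x64x17 mm, on the table just in front of the rack; origin under its middle. To be left alone.
- screw_jar: clear jar of screws with a lid, 62 mm across, 77 mm tall, beside the left end of the rack; origin under its middle. To be left alone.
- masking_tape: roll of masking tape, 104 mm across, 24 mm high, lying beside the right end of the rack; origin under its middle. To be left alone.
- screwdriver_flat: screwdriver, 200 mm long, 27 mm high, lying on the table in front; origin under its middle. To be left alone.
- try_square: 150 mm try square, 194x118x17 mm, lying on the table in front; origin under its middle. To be left alone.

How it is judged:
By the outcome, as a careful person would: the job done as asked, in the order asked, and still so for the second after the job is handed in, with the robot touching nothing.
It also fails if it takes over 64 s, if anything falls off the work surface, if the arm or the gripper's body presses on something with over 40 N, if the wrist force passes 120 N, or if a joint passes its speed limit or range.

## Working session

There is one attempt and no reset: what is moved stays moved. The work goes in short steps, Python scripts to look and compute and a tool call to move; the robot and the scene stay as the last step left them, time stands still between calls to the robot, and variables do not carry over. Pictures are saved under pics/ and viewed, about 8 in all and at most 12, crops included, and the job is handed in when it is done.

Besides the shell and the picture viewer there is one more tool, called as a command line: name --pt "numbers of a row" for each row, then --argument value for the rest. jog_arm: Moves the arm, as the interface text tells. Its arguments: {"type":"object","properties":{"moves":{"type":"array"},"squeeze":{"type":"number"}},"required":["moves"]}

```bash
mkdir -p pics; ls
python3 - <<'E'
from cell import get_obs, viewer
import cv2
for n in("top","side"):
    cv2.imwrite(f"pics/{n}0.png",viewer.read_camera(n)[:,:,::-1])
    p=viewer.camera_params(n);print({k:(v.tolist() if hasattr(v,'tolist') else v) for k,v in p.items()})
o=get_obs();print(o["time_s"],o["tool_pos"],o["tool_rot"],o["grip_width"],o["force"])
E
```

```text
pics
{'fx': 486.66833731308293, 'fy': 486.66833731308293, 'cx': 324.2150467260734, 'cy': 199.70644842810458, 'extrinsics': [[-0.016348476124219913, 0.9933605547191406, -0.11387508795384942, 0.3832322448198685], [-0.9996671586071597, -0.01851212878156953, -0.017968669685378424, -0.017407753392274183], [-0.019957437979446734, 0.11354342524362965, 0.9933325683039094, 1.3887256380710118], [0.0, 0.0, 0.0, 1.0]]}
{'fx': 513.2696798435035, 'fy': 513.2696798435035, 'cx': 334.1467420271879, 'cy': 199.60813890043758, 'extrinsics': [[-0.9938728679047366, 0.0764910248226691, -0.07978624921871875, 0.41166627905730174], [-0.1104452758279251, -0.6591414284484503, 0.7438645161252349, 0.9857250045654605], [0.004308536887067772, 0.7481187742761934, 0.6635508541817864, 0.9286534641177853], [0.0, 0.0, 0.0, 1.0]]}
0.1 [ 0.19239136 -0.62037201  0.22159711] [ 1.79992900e+02  9.59992836e-02 -7.27633501e+01] 0.08686100141239476 [ 0.01635996  0.72833296 -0.42683693]
```

View pics/top0.png

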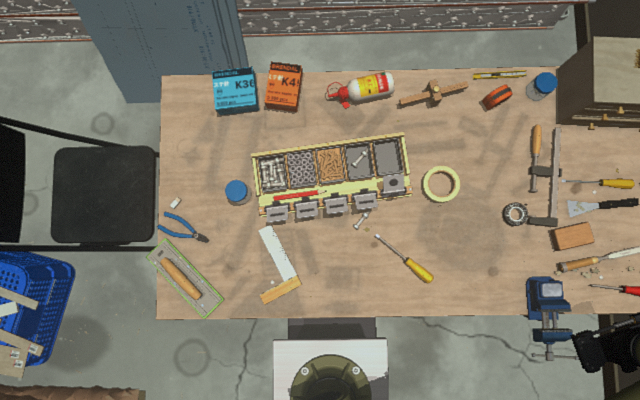

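View pics/side0.png

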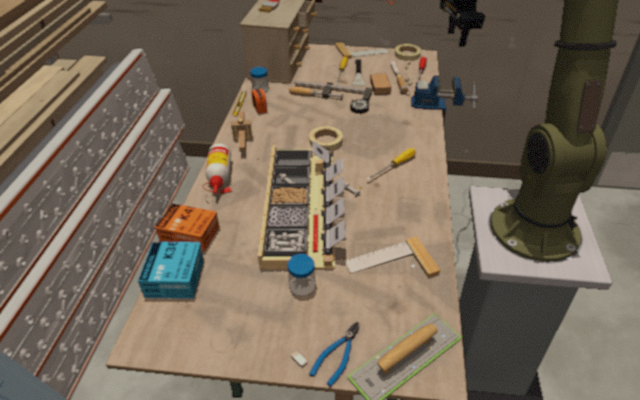

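```bash
cat > h.py <<'E'
from cell import get_obs, viewer
import cv2, numpy as np
def ray(n,u,v,z):
    p=viewer.camera_params(n);E=np.array(p["extrinsics"])
    d=E[:3,:3]@np.array([(u-p["cx"])/p["fx"],-(v-p["cy"])/p["fy"],-1]);o=E[:3,3]
    return o+d*(z-o[2])/d[2]
def pix(n,P):
    p=viewer.camera_params(n);E=np.array(p["extrinsics"])
    c=E[:3,:3].T@(np.array(P)-E[:3,3]);return np.array([p["cx"]-p["fx"]*c[0]/c[2],p["cy"]+p["fy"]*c[1]/c[2]])
def crop(img,u0,u1,v0,v1,k,f):
    cv2.imwrite(f,cv2.resize(img[v0:v1,u0:u1],None,fx=k,fy=k,interpolation=cv2.INTER_CUBIC))
E
python3 - <<'E'
from h import *
a=cv2.imread("pics/top0.png");b=cv2.imread("pics/side0.png")
A=cv2.resize(a[125:235,240:420],None,fx=4.4,fy=4.4,interpolation=cv2.INTER_CUBIC)
cv2.imwrite("pics/topc.png",A)
crop(b,250,370,140,275,4.4,"pics/sidec.png")
E
```

```text
(no output)
```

View pics/topc.png

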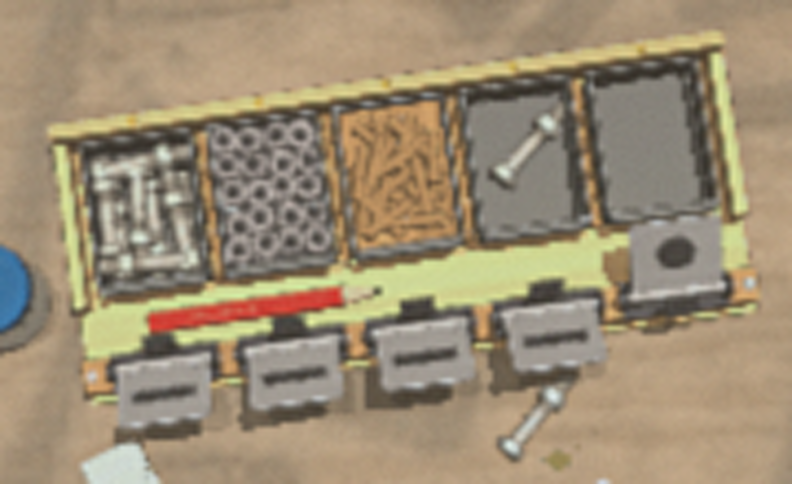

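View pics/sidec.png

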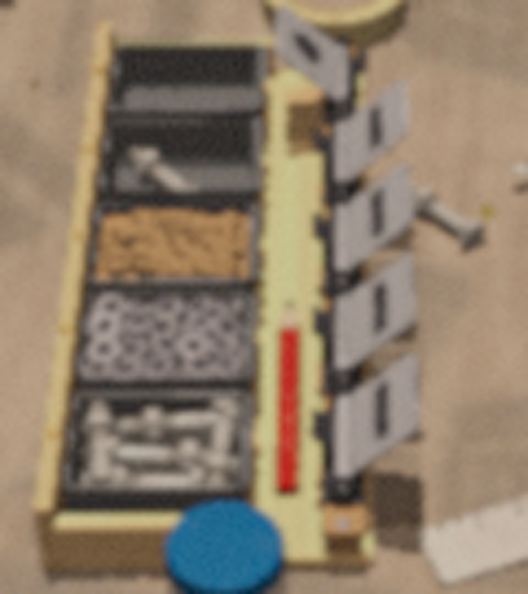

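Run:
```python
from h import *
f=lambda u,v,z:ray("top",240+(u+.5)/4.4-.5,125+(v+.5)/4.4-.5,z)
l=f(93,378,.03);r=f(750,283,.03);print(l,r,np.linalg.norm(l-r))
y=(l-r)[:2];y/=np.linalg.norm(y);x=np.array([y[1],-y[0]]);print("yaw",np.degrees(np.arctan2(x[1],x[0])))
c=(l+r)[:2]/2
for u,v in[(165,392),(295,373),(424,355),(556,337),(677,252)]:
    p=f(u,v,.0635)[:2];print(p.round(4),((p-c)@x).round(4),((p-c)@y).round(4))
for u,v in[(49,130),(722,38)]:
    p=f(u,v,.05)[:2];print("back",p.round(4),((p-c)@x).round(4),((p-c)@y).round(4))
s=lambda u,v,z:ray("side",250+u/4.4,140+v/4.4,z)
for u,v in[(380,412),(380,305),(378,212),(377,128),(308,45)]:
    p=s(u,v,.0635)[:2];print("s",((p-c)@x).round(4),((p-c)@y).round(4))
for q in[0,2,3]: pass
bo=[f(510,445,.008)[:2],f(552,395,.008)[:2]];print("bolt",[(((p-c)@x).round(3),((p-c)@y).round(3)) for p in bo],"c",c)
```

```text
[0.51172347 0.18606712 0.03      ] [ 0.56494914 -0.23439132  0.03      ] 0.4238139530936797
yaw 7.214674915359451
[0.499  0.1361] -0.0189 0.164
[0.5094 0.0551] -0.0188 0.0822
[ 0.5192 -0.0254] -0.0192 0.0012
[ 0.5289 -0.1076] -0.0198 -0.0816
[ 0.5808 -0.1844] 0.022 -0.1643
back [0.6693 0.211 ] 0.1594 0.2168
back [ 0.7201 -0.2191] 0.1558 -0.2163
s -0.0208 0.1638
s -0.0224 0.079
s -0.0227 -0.0023
s -0.0235 -0.0826
s 0.0196 -0.1698
bolt [(np.float64(-0.079), np.float64(-0.046)), (np.float64(-0.051), np.float64(-0.078))] c [ 0.5383363 -0.0241621]
```

```bash
cat >> h.py <<'E'
from scipy.spatial.transform import Rotation as R
C=np.array([.5383,-.0242]);YAW=np.radians(7.2)
ex=np.array([np.cos(YAW),np.sin(YAW)]);ey=np.array([-ex[1],ex[0]])
def shift(*rows):
    o=get_obs();r=R.from_euler('xyz',o["tool_rot"],degrees=True);t=R.from_euler('xyz',[180,0,7.2-90],degrees=True)
    p=np.array(o["tool_pos"]);print("t",o["time_s"],"rack",(p[:2]-C)@ex,(p[:2]-C)@ey,p[2],"rot",(r.inv()*t).as_rotvec().round(3),"F",o["force"].round(2))
    for X,Y,Z in rows:
        w=np.array([*(C+X*ex+Y*ey),Z]);print((X,Y,Z),(r.inv().apply(w-p)*100).round(2))
E
python3 - <<'E'
from h import *
shift((.066,-.164,.2),(.066,-.164,.14))
E
```

```text
t 0.1 rack -0.4179012149400566 -0.5481171642353128 0.22159710972787391 rot [0.    0.002 0.175] F [ 0.02  0.73 -0.43]
(0.066, -0.164, 0.2) [-29.39 -54.34   2.2 ]
(0.066, -0.164, 0.14) [-29.38 -54.34   8.2 ]
```

jog_arm --pt "0 -3 -5 0.2 0 0 0.02" --pt "0 -5 -9 0.4 0 0 0.05" --pt "0 -7 -13 0.6 0 0 0.08" --pt "0 -9 -17 0.8 0 0 0.1" --pt "0 -11 -21 1 0 0 0.12" --pt "0 -13 -24 1.2 0 0 0.14" --pt "0 -15 -28 1.4 0 0 0.16" --pt "0 -17 -32 1.5 0 0 0.175" --pt "0 -19 -35 1.6 0 0 0.175" --pt "0 -21 -38 1.8 0 0 0.175" --pt "0 -23 -42 2 0 0 0.175" --pt "0 -24 -45 2.2 0 0 0.175"

```text
time_s: 1.1
tool_pos: [0.543, -0.2627, 0.2005]
tool_rot: [179.9, 0.1, -82.8]
force: [1.0, -0.8, -0.0]
grip_width: 0.0152
```

Run:
```python
from h import *
shift((.066,-.164,.14),(.066,-.164,.066))
```

```text
t 1.1 rack -0.02527804448283181 -0.23724389607653656 0.20048498015510607 rot [0.001 0.002 0.001] F [ 0.96 -0.85 -0.  ]
(0.066, -0.164, 0.14) [-7.31 -9.14  6.05]
(0.066, -0.164, 0.066) [-7.3  -9.14 13.45]
```

jog_arm --pt "0 -2.5 -3 1 0 0 0" --pt "0 -5 -6 2 0 0 0" --pt "0 -7.3 -9.1 4 0 0 0" --pt "0 -7.3 -9.1 6 0 0 0" --pt "0 -7.3 -9.1 6 0 0 0" --pt "0 -7.3 -9.1 6 0 0 0"

```text
time_s: 1.6
tool_pos: [0.6227, -0.1786, 0.1387]
tool_rot: [179.7, 0.2, -82.7]
force: [0.7, -0.8, 1.2]
grip_width: 0.0003
```

Run:
```python
from h import *
shift((.066,-.164,.066),(0,-.164,.066))
```

```text
t 1.6 rack 0.06438267218148032 -0.16376555181831237 0.13871292612950706 rot [0.005 0.003 0.001] F [ 0.7  -0.84  1.17]
(0.066, -0.164, 0.066) [ 0.05 -0.2   7.27]
(0, -0.164, 0.066) [0.04 6.4  7.3 ]
```

jog_arm --pt "0 0 -0.1 1.5 0 0 0" --pt "0 0 -0.2 3 0 0 0" --pt "0 0 -0.2 4.5 0 0 0" --pt "0 0 -0.2 6 0 0 0" --pt "0 0 -0.2 7.2 0 0 0" --pt "0 0 -0.2 7.2 0 0 0"

```text
time_s: 2.1
tool_pos: [0.6221, -0.1796, 0.0643]
tool_rot: [179.5, 0.2, -82.9]
force: [-0.2, 0.2, 0.3]
grip_width: 0.0002
```

Run:
```python
from h import *
shift((0,-.164,.066))
cv2.imwrite("pics/s1.png",viewer.read_camera("side")[:,:,::-1])
crop(cv2.imread("pics/s1.png"),230,390,90,275,3.2,"pics/s1c.png")
```

```text
t 2.1 rack 0.06364889366195761 -0.16466901988150015 0.0643343224781649 rot [ 0.009  0.004 -0.001] F [-0.24  0.25  0.31]
(0, -0.164, 0.066) [-0.06  6.37 -0.11]
```

View pics/s1c.png

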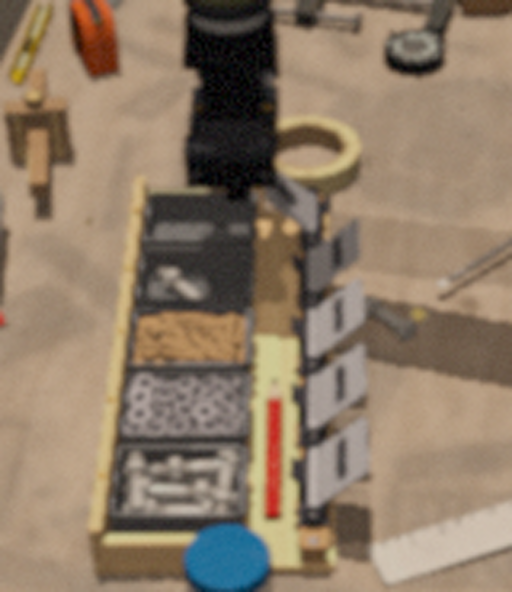

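jog_arm --pt "0 0 0.6 0 0 0 0" --pt "0 0 1.2 -0.1 0 0 0" --pt "0 0 1.8 -0.1 0 0 0" --pt "0 0 2.4 -0.1 0 0 0" --pt "0 0 3 -0.1 0 0 0" --pt "0 0 3.6 -0.1 0 0 0" --pt "0 0 4.2 -0.1 0 0 0" --pt "0 0 4.8 -0.1 0 0 0" --pt "0 0 5.4 -0.1 0 0 0" --pt "0 0 6 -0.1 0 0 0" --pt "0 0 6.6 -0.1 0 0 0" --pt "0 0 6.6 -0.1 0 0 0"

```text
time_s: 3.15
tool_pos: [0.5561, -0.1881, 0.0671]
tool_rot: [179.5, 0.2, -82.9]
force: [-0.4, -0.4, -0.6]
grip_width: 0.0003
```

Run:
```python
from h import *
shift((0,-.164,.125),(-.066,0,.125))
cv2.imwrite("pics/s2.png",viewer.read_camera("side")[:,:,::-1])
crop(cv2.imread("pics/s2.png"),230,390,90,275,3.2,"pics/s2c.png")
```

```text
t 3.15 rack -0.0028536640877117503 -0.16486244394285096 0.06712446978158385 rot [ 0.008  0.003 -0.001] F [-0.37 -0.37 -0.57]
(0, -0.164, 0.125) [-0.1  -0.24 -5.79]
(-0.066, 0, 0.125) [-16.49   6.39  -5.69]
```

View pics/s2c.png

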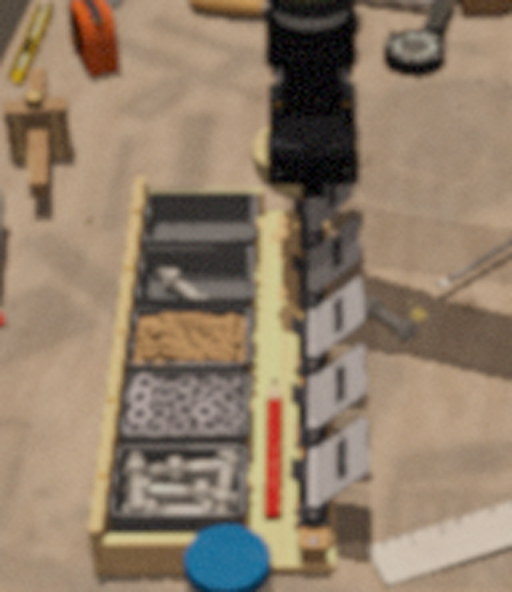

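jog_arm --pt "0 0 -0.5 -2 0 0 0" --pt "0 0 -0.5 -4 0 0 0" --pt "0 0 -0.3 -6 0 0 0" --pt "0 -3 1 -6.2 0 0 0" --pt "0 -6 2.3 -6.2 0 0 0" --pt "0 -9 3.7 -6.2 0 0 0" --pt "0 -12 5 -6.2 0 0 0" --pt "0 -15 6 -6.2 0 0 0" --pt "0 -16.5 6.5 -6.2 0 0 0" --pt "0 -16.5 6.5 -6.2 0 0 0"

```text
time_s: 4.03
tool_pos: [0.4716, -0.0288, 0.1305]
tool_rot: [179.6, 0.2, -82.5]
force: [0.5, 0.2, -0.6]
grip_width: 0.0003
```

Run:
```python
from h import *
shift((-.066,0,.066),(0,0,.066))
cv2.imwrite("pics/s3.png",viewer.read_camera("side")[:,:,::-1])
crop(cv2.imread("pics/s3.png"),230,390,90,275,3.2,"pics/s3c.png")
```

```text
t 4.0333 rack -0.06675756100805012 0.0038226117397286885 0.1305486041462559 rot [0.007 0.003 0.004] F [ 0.49  0.18 -0.59]
(-0.066, 0, 0.066) [ 0.4  -0.12  6.45]
(0, 0, 0.066) [ 0.43 -6.72  6.41]
```

View pics/s3c.png

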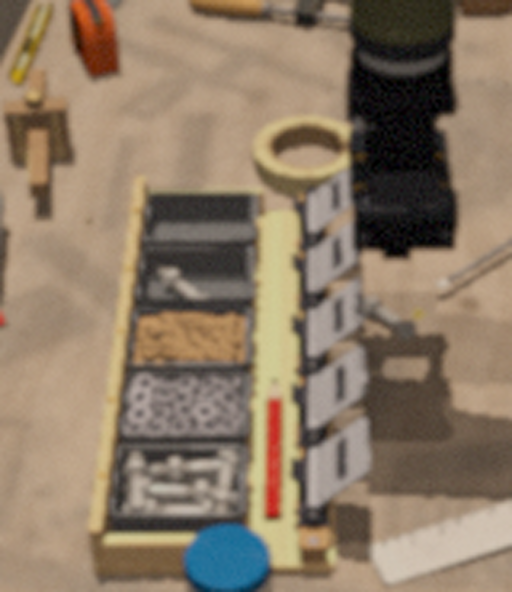

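Tag 5 (crop 330,200) now lies forward with its bar up, and the others are unchanged. Next, tag 3: lower in front of it, then push back.

jog_arm --pt "0 0.2 0 1.5 0 0 0" --pt "0 0.4 0 3 0 0 0" --pt "0 0.4 0 4.5 0 0 0" --pt "0 0.4 0 6 0 0 0" --pt "0 0.4 0 6.3 0 0 0" --pt "0 0.4 0 6.3 0 0 0"

```text
time_s: 4.58
tool_pos: [0.4724, -0.0365, 0.0666]
tool_rot: [179.5, 0.2, -82.8]
force: [-0.1, 0.4, -0.3]
grip_width: 0.0003
```

jog_arm --pt "0 0 -0.6 0 0 0 0" --pt "0 0 -1.2 0 0 0 0" --pt "0 0 -1.8 0 0 0 0" --pt "0 0 -2.4 0 0 0 0" --pt "0 0 -3 0 0 0 0" --pt "0 0 -3.6 0 0 0 0" --pt "0 0 -4.2 0 0 0 0" --pt "0 0 -4.8 0 0 0 0" --pt "0 0 -5.4 0 0 0 0" --pt "0 0 -6 0 0 0 0" --pt "0 0 -6.7 0 0 0 0" --pt "0 0 -7 0 0 0 0"

```text
time_s: 5.58
tool_pos: [0.5431, -0.0275, 0.0661]
tool_rot: [179.6, 0.2, -82.8]
force: [1.2, 0.3, -0.1]
grip_width: 0.0003
```

Run:
```python
from h import *
shift((0,0,.125),(-.066,.082,.125))
```

```text
t 5.5833 rack 0.004326651726931273 -0.003849632669270736 0.06608286480369553 rot [0.008 0.003 0.   ] F [ 1.2   0.31 -0.15]
(0, 0, 0.125) [-0.4   0.48 -5.89]
(-0.066, 0.082, 0.125) [-8.6   7.07 -5.81]
```

jog_arm --pt "0 0 0.6 -2 0 0 0" --pt "0 0 1 -4 0 0 0" --pt "0 0 1.5 -6 0 0 0" --pt "0 -2 3.5 -6.2 0 0 0" --pt "0 -5 5 -6.2 0 0 0" --pt "0 -7.5 6.5 -6.2 0 0 0" --pt "0 -8.6 7.1 -6.2 0 0 0" --pt "0 -8.6 7.1 -6.2 0 0 0" --pt "0 -8.6 7.1 -6.2 0 0 0"

```text
time_s: 6.33
tool_pos: [0.4628, 0.0486, 0.1292]
tool_rot: [179.6, 0.1, -82.7]
force: [0.8, -0.9, -0.5]
grip_width: 0.0005
```

Run:
```python
from h import *
shift((-.066,.082,.066))
cv2.imwrite("pics/s4.png",viewer.read_camera("side")[:,:,::-1])
crop(cv2.imread("pics/s4.png"),230,390,90,275,3.2,"pics/s4c.png")
```

```text
t 6.3333 rack -0.06579163527401373 0.08172772833955111 0.12919921940101597 rot [0.006 0.002 0.001] F [ 0.84 -0.91 -0.53]
(-0.066, 0.082, 0.066) [-0.02 -0.02  6.32]
```

View pics/s4c.png

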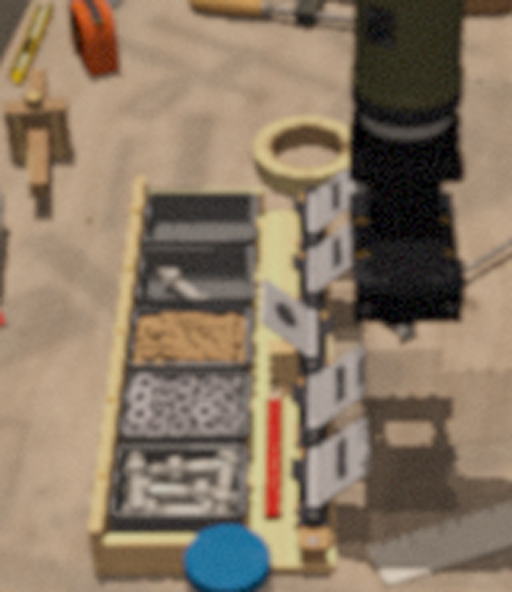

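Tag 3 now lies back, disc up (crop 288,318). I'll use the same moves for tags 2 and 1.

jog_arm --pt "0 0 0 1.5 0 0 0" --pt "0 0 0 3 0 0 0" --pt "0 0 0 4.5 0 0 0" --pt "0 0 0 6 0 0 0" --pt "0 0 0 6.2 0 0 0" --pt "0 0 0 6.2 0 0 0"

```text
time_s: 6.88
tool_pos: [0.4625, 0.0469, 0.0662]
tool_rot: [179.5, 0.2, -82.9]
force: [-0.4, -0.6, 0.8]
grip_width: 0.0006
```

jog_arm --pt "0 0 -0.6 0 0 0 0" --pt "0 0 -1.2 0 0 0 0" --pt "0 0 -1.8 0 0 0 0" --pt "0 0 -2.4 0 0 0 0" --pt "0 0 -3 0 0 0 0" --pt "0 0 -3.6 0 0 0 0" --pt "0 0 -4.2 0 0 0 0" --pt "0 0 -4.8 0 0 0 0" --pt "0 0 -5.4 0 0 0 0" --pt "0 0 -6 0 0 0 0" --pt "0 0 -6.7 0 0 0 0" --pt "0 0 -7 0 0 0 0"

```text
time_s: 7.88
tool_pos: [0.5331, 0.0556, 0.0656]
tool_rot: [179.5, 0.2, -82.9]
force: [0.4, -0.7, 0.7]
grip_width: 0.0006
```

jog_arm --pt "0 0 0.6 -2 0 0 0" --pt "0 0 1 -4 0 0 0" --pt "0 0 1.5 -6 0 0 0" --pt "0 -2 3.5 -6.2 0 0 0" --pt "0 -5 5 -6.2 0 0 0" --pt "0 -7.5 6.5 -6.2 0 0 0" --pt "0 -8.3 7.1 -6.2 0 0 0" --pt "0 -8.3 7.1 -6.2 0 0 0" --pt "0 -8.3 7.1 -6.2 0 0 0"

```text
time_s: 8.63
tool_pos: [0.4535, 0.1287, 0.1287]
tool_rot: [179.6, 0.1, -82.9]
force: [0.7, -0.5, -0.1]
grip_width: 0.0005
```

Run:
```python
from h import *
shift((-.066,.164,.066))
```

```text
t 8.6333 rack -0.0649858869914245 0.16228024705977168 0.12865813234172474 rot [ 0.007  0.002 -0.001] F [ 0.66 -0.52 -0.06]
(-0.066, 0.164, 0.066) [-0.16  0.06  6.27]
```

jog_arm --pt "0 -0.1 0 1.5 0 0 0" --pt "0 -0.2 0 3 0 0 0" --pt "0 -0.2 0 4.5 0 0 0" --pt "0 -0.2 0 6 0 0 0" --pt "0 -0.2 0 6.2 0 0 0" --pt "0 -0.2 0 6.2 0 0 0"

```text
time_s: 9.13
tool_pos: [0.4528, 0.1293, 0.0657]
tool_rot: [179.4, 0.2, -83.0]
force: [0.0, -0.8, -0.3]
grip_width: 0.0006
```

jog_arm --pt "0 0 -0.6 0 0 0 0" --pt "0 0 -1.2 0 0 0 0" --pt "0 0 -1.8 0 0 0 0" --pt "0 0 -2.4 0 0 0 0" --pt "0 0 -3 0 0 0 0" --pt "0 0 -3.6 0 0 0 0" --pt "0 0 -4.2 0 0 0 0" --pt "0 0 -4.8 0 0 0 0" --pt "0 0 -5.4 0 0 0 0" --pt "0 0 -6 0 0 0 0" --pt "0 0 -6.7 0 0 0 0" --pt "0 0 -7 0 0 0 0"

```text
time_s: 10.13
tool_pos: [0.5234, 0.1379, 0.0651]
tool_rot: [179.5, 0.2, -83.0]
force: [0.3, -0.2, -0.2]
grip_width: 0.0003
```

jog_arm --pt "0 0 0.6 -2 0 0 0" --pt "0 0 1 -4 0 0 0" --pt "0 0 1.5 -6 0 0 0" --pt "0 0 3.5 -8 0 0 0" --pt "0 0 5 -10 0 0 0" --pt "0 0 6.5 -12 0 0 0" --pt "0 0 7 -14 0 0 0" --pt "0 0 7 -15 0 0 0" --pt "0 0 7 -15 0 0 0" --pt "0 0 7 -15 0 0 0" --pt "0 0 7 -15 0 0 0"

```text
time_s: 11.05
tool_pos: [0.4551, 0.129, 0.2144]
tool_rot: [179.4, 0.2, -83.0]
force: [0.1, 0.5, -0.0]
grip_width: 0.0005
```

Run:
```python
from h import *
shift()
cv2.imwrite("pics/s5.png",viewer.read_camera("side")[:,:,::-1]);cv2.imwrite("pics/t5.png",viewer.read_camera("top")[:,:,::-1])
a=cv2.imread("pics/s5.png")[110:300,220:420];b=cv2.imread("pics/t5.png")[120:270,220:470]
a=cv2.resize(a,None,fx=1.5*1.3,fy=1.5*1.3);b=cv2.resize(b,(400,240))
cv2.imwrite("pics/f5.png",np.hstack([a,np.vstack([b,np.zeros((a.shape[0]-240,400,3),np.uint8)])]))
```

```text
t 11.05 rack -0.06330041132848355 0.16237995078614123 0.21441497839060839 rot [ 0.011  0.003 -0.004] F [ 0.06  0.45 -0.02]
```

View pics/f5.png

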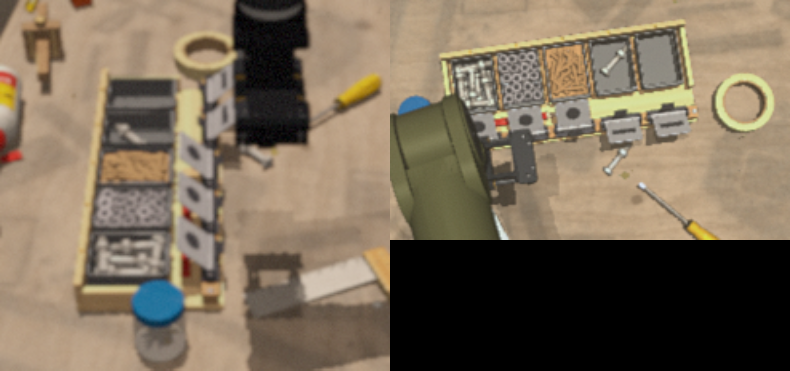

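The side crop shows discs up on bolts, nuts and pins (195,155 / 193,197 / 195,240). Both views show bars up on the low and empty bins, and nothing else has moved. The arm is clear at z = 0.21 m.

```bash
python3 -c "
from cell import env
print(env.sign_off())"
```

```text
the job is handed in; nothing more can be done
None
```

All the tags now match their bins, and the job is handed in at about 11 s on the robot's clock. I pushed four wrong tags over with closed fingertips: bolts, nuts and pins went back to disc up, and empty went forward to bar up. The low bin's tag was already correct, so I left it.

In the last side and top pictures, the bolts, nuts and pins tags lie back with discs up, and the low and empty tags lie forward with bars up. The bins and loose objects in view look unmoved by eye; I didn't measure them. The arm hid part of the top view, including the left end of the rack, but the side view showed that end clearly. The force readings at the end of each move stayed under about 2 N, and the arm was clear of everything at hand-in. No check failed or disagreed.

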